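# Close the phone bonding jig and pin it shut

## Task

Close the phone bonding jig: hook the cover's yellow tongue under the jig's yellow ledge with the cover tilted, swing the cover down flat so that its lug drops into the fork, and then push the red-headed pin fully home through the fork and lug so that it locks the cover. Do not press hard on the phone lying in the jig, and leave the bottle, screwdriver and tray where they are.

Things in the scene. Friction and masses are not known exactly. Their poses are not given: they have to be found in the camera images.
- jig: Fixed dark steel bonding jig, phone in it, 223 mm long (x), 110 wide (y). Origin: on the table, centre of the cover's place; x axis runs from the yellow ledge (-x end) to the aluminium fork (+x end), z up. The cover rests on rails at y = +-46 mm and on a shelf from x = -105 to -76 mm, all with tops at z = 26 mm.
- seat (a point): Jig x = 0, y = 0, z = 26 mm: where cover's origin stands when closed, the two frames parallel (play in x -1.5 to +2.5 mm, in y about +-4 mm).
- ledge (a point): Middle of the lower front edge of the yellow ledge: jig x = -80.5, y = 0, z = 36 mm. The ledge is 90 mm wide (y), 6 mm thick (top z = 42 mm) and overhangs, towards jig -x, a pocket 10 mm high (z = 26 to 36) and 11 mm deep (back wall at x = -91.5 mm).
- slot (a point): Top middle of the slot between the fork's two cheeks: jig x = 93, y = 0, z = 57 mm (the cheeks' top). Slot 20 mm wide (y = -10 to 10); cheeks x = 80 to 106 mm; the +y cheek is 30 mm thick, the -y one 12 mm (bore 13 mm). A stop at x = 109.5 mm between the cheeks (up to z = 34 mm) keeps a cover from being laid flat and slid under the ledge.
- bore (a point): Mouth of the 11 mm bore on the outer face of the thick (+y) cheek, on its axis: jig x = 93, y = 40, z = 38 mm. Axes parallel to the jig's; the bores run along y and the pin goes in towards jig -y. Below and beside this face the base reaches no farther than y = 40 mm for x above 78 mm.
- phone: The phone in the jig, fixed there: black, 146 x 71 x 7.6 mm, glass up, top at jig z = 24 mm, 2 mm below the closed cover. Origin: centre of its underside. Pressing it with more than 20 N breaks it.
- cover: Loose cover, 0.19 to 0.33 kg, lying flat beside the jig at the start. White plate 150 (x) x 100 (y) x 6 mm. Origin: centre of the plate's underside; x axis along its length towards the lug, z up. Tilted 0.22 rad (lug end up) about the tongue's tip, its tongue slides freely under the ledge and the lug stands clear above the fork.
- handle (a point): Top middle of the cover's orange handle bar: cover x = 0, y = 0, z = 40 mm. The bar is 14 mm (x) by 50 mm (y) and stands 34 mm up from the plate's top (cover z = 6 mm); grip it from above across its 14 mm.
- tongue_tip (a point): Middle of the end of the cover's yellow tongue, at its underside: cover x = -90, y = 0, z = 0. The tongue is 60 mm wide (y), 4 mm thick, 15 mm long, its underside level with the plate's.
- lug_hole (a point): Centre of the 13.5 mm hole (along y) in the cover's aluminium lug: cover x = 93, y = 0, z = 12 mm. The lug is 12 mm thick (y), x = 75 to 107, z = 0 to 24 mm. With the cover closed the hole lies on the bore's axis.
- pin: Loose brass pin with red head, 50 g, sitting in the thick cheek's bore at the start, head out about 40 mm, smooth and oiled, held by friction only. Shank 10 mm diameter, 68 mm long, last 8 mm tapered to 5 mm; head 24 mm diameter, 8 mm thick. Origin: on the axis at the head's inner face; y axis points out through the head. Home: origin at point bore. A few N on the head move it; the taper centres the lug.
- bottle: Bystander: blue bottle, 42 mm diameter, 85 mm tall. Origin: centre of its underside.
- screwdriver: Bystander: screwdriver lying on the bench.
- tray: Bystander: small yellow screw tray 90 x 70 x 18 mm. Origin: centre of its underside.

How it is judged:
On the way, in this order (a step that is already met when the one before it is completed fails the run):
1. the cover's tongue is hooked under the ledge while the cover is still tilted (x of tongue_tip in the frame of jig between -0.094 and -0.083 m and z of tongue_tip in the frame of jig between 0.022 and 0.034 m and angle between the z axis of cover and the z axis of jig, either way round above 0.08 rad).
2. the cover lies closed on the jig, lug in the fork, with the pin not yet through (x of cover in the frame of jig between -0.0045 and 0.0055 m and y of cover in the frame of jig between -0.007 and 0.007 m and z of cover in the frame of jig between 0.023 and 0.029 m and angle between the z axis of cover and the z axis of jig, either way round below 0.04 rad and angle between the x axis of cover and the x axis of jig, either way round below 0.09 rad and y of pin in the frame of jig above 0.065 m), for 0.2 s.
At the end, for the whole second after the job is handed in: The cover lies closed: its frame within 5 mm (x), 7 mm (y) and 3 mm (height) of its seat in the jig, flat within 0.04 rad and turned less than 0.09 rad; the pin's shoulder is within 3 mm of the thick cheek's outer face, on the bore's axis within 3 mm and 0.06 rad, through the lug; both are at rest (x of cover in the frame of jig between -0.0045 and 0.0055 m and y of cover in the frame of jig between -0.007 and 0.007 m and z of cover in the frame of jig between 0.023 and 0.029 m and angle between the z axis of cover and the z axis of jig, either way round below 0.04 rad and angle between the x axis of cover and the x axis of jig, either way round below 0.09 rad and y of pin in the frame of jig between 0.037 and 0.043 m and x of pin in the frame of jig between 0.09 and 0.096 m and z of pin in the frame of jig between 0.035 and 0.041 m and angle between the y axis of pin and the y axis of jig, either way round below 0.06 rad and linear speed of each of cover, pin below 0.02 m/s); the robot touches nothing.
It fails at once if the phone is pressed with more than 20 N (contact force between phone and anything else above 20 N).
It fails at once if the bottle is moved by more than 30 mm (distance of bottle from where it was at the start of the episode above 0.03 m).
It fails at once if the screwdriver is moved by more than 30 mm (distance of screwdriver from where it was at the start of the episode above 0.03 m).
It fails at once if the tray is moved by more than 30 mm (distance of tray from where it was at the start of the episode above 0.03 m).
It also fails if it takes over 54 s, if anything falls off the work surface, if the arm or the gripper's body presses on something with over 40 N, if the wrist force passes 120 N, or if a joint passes its speed limit or range.

## Robot

A 7-joint arm with a two-finger parallel gripper is mounted at the origin on the work surface. World frame = base frame: x ahead of the robot, y to its left, z up, the work surface at z = 0. Lengths are in m, angles in rad, forces in N, time in s.
With the tool pointing down it reaches from about 0.35 to 0.9 m from the base axis. Payload 19.9 kg.
Tool frame: the origin (TCP) lies between the finger pads; the fingertips stand 25 mm ahead of it and the grasp point (between the pads) lies 6 mm ahead of it; z points along the fingers, y is the line along which they close (so a half turn about z gives the same grasp; the last joint's range is limited). The gripper opens to 94 mm and grips with 3 to 60 N. Pads are 16 mm wide; open, the fingers measure 119 mm over their backs; the gripper's body (75 mm by 177 mm) begins 78 mm behind the grasp point.
Start: joints at [-1.331, 0.417, -0.01, 1.614, 0.005, 1.111, -0.053], TCP at [0.173, 0.601, 0.197] pointing down, gripper open.
Joint ranges: [-2.81, 2.81], [-0.39, 2.02], [-1.27, 1.25], [0.06, 2.57], [-1.19, 4.33], [0.19, 2], [-2.82, 2.82]. Speed limits (rad/s): [1.89, 1.89, 2.39, 2.39, 3.01, 3.01, 3.01].

## Interface

Orientations are given as a rotation vector (axis times angle).
In Python, from station import telemetry, eyes, r gives the robot as it stands. The module is installed in compiled form; this text tells all that it offers.
- The arm moves only by the tool drive_tool, never from a script. Its argument "targets" is a list of rows, each a list of 4 numbers: the shift along the tool's x, y, z in mm, then the turn about the tool's z in rad. In form: [[dx, dy, dz, turn], ...]. A call has exactly 10 rows; each row shifts and turns the commanded pose from where the row before left it, along the tool's axes as they then stand; what a row does not reach is not made up. A row lasts 1/12 s, in which the tool goes at most 41.7 mm and 7.16 degrees, less where a joint would pass 70% of its speed; a pose out of reach is approached as far as the arm can. A call with a gripper value outside its range is refused whole. "fingers" is the gripper command: -1 is fully open, 1 is shut, values between are in proportion, set as the call begins (left out, the last holds). The fingers move at their own pace and stop on an object; the grip force is fixed at half the most. Time passes only in rows, so rows that do not move let the fingers close, or fill a call up. It gives the time, the measured TCP pose, the force, the opening and the grip force at its end, in the units of the state.
- telemetry.observe(): the state, without advancing time (a new reading comes with each control period).
- eyes.get_image(name): name is "scene" or "side" or "wrist"; returns a dict with "color" (480x640x3 uint8, red, green, blue), "depth" (480x640 float32, m along the optical axis (not along the pixel's ray), 0 where there is no reading), "mtx" (3x3 intrinsics, pixels), "D" ([k1, k2, p1, p2, k3] as OpenCV has them; the pictures are not rectified), "cam_to_world" (4x4, takes a point from camera to world coordinates). Camera axes: x right, y down, z forward; pixel columns grow to the right and rows downward; lengths in m; the calibration is good to about 2 mm. A picture is of the moment at which its call begins.
- r.sign_off(): hands the job in; it is judged then, once.
The state is a dict: "time_s": time; "joints": joint angles; "dq": joint speeds; "joint_efforts": joint torques, N m; "tcp_pos": TCP position; "tcp_rot": TCP orientation; "force": force on the tool from outside, world axes, zero at the start; "moment": the same for the moment, N m; "width": finger opening in m; "grip_force": force on a finger pad.
Only numpy, scipy, OpenCV 4.12 (cv2) and the standard library are available. Lean on these libraries where they do the work, as an engineer would, in place of code of your own. Each camera call takes 0.05 s, during which the arm holds its last target. There are 200 camera calls.

## Working session

There is one attempt and no reset: what is moved stays moved. The work goes in short steps, Python scripts to look and compute and a tool call to move; the robot and the scene stay as the last step left them, time stands still between calls to the robot, and variables do not carry over. Pictures are saved under pics/ and viewed, at most 10 in all, crops included, and the job is handed in when it is done.

Besides the shell and the picture viewer there is one more tool, called in YAML: its name, and indented under it one key for each argument. drive_tool: Moves the arm, as the interface text tells. Its arguments: {"type":"object","properties":{"targets":{"type":"array","items":{"type":"array","items":{"type":"number"}}},"fingers":{"type":"number"}},"required":["targets"]}

```bash
mkdir -p pics; cat > h.py <<'E'
import numpy as np, cv2
from station import telemetry, eyes, r
def get(n,save=None):
    d=eyes.get_image(n)
    if save: cv2.imwrite('pics/'+save,cv2.cvtColor(d['color'],cv2.COLOR_RGB2BGR))
    return d
def cloud(d):
    h,w=d['depth'].shape
    u,v=np.meshgrid(np.arange(w),np.arange(h))
    p=cv2.undistortPoints(np.stack([u,v],-1).reshape(-1,1,2).astype(float),np.array(d['mtx']),np.array(d['D'])).reshape(h,w,2)
    z=d['depth'][...,None]
    P=np.concatenate([p*z,z],-1)
    T=np.array(d['cam_to_world'])
    return P@T[:3,:3].T+T[:3,3]
E
python3 - <<'E'
from h import *
s=telemetry.observe();print({k:np.round(v,3) for k,v in s.items()})
for n in['scene','side']:
    d=get(n,n+'0.png');P=cloud(d);np.savez('/tmp/%s0.npz'%n,P=P,c=d['color'],dep=d['depth'])
    print(n,np.round(d['cam_to_world'],3))
E
```

```text
{'time_s': np.float64(0.0), 'joints': array([-1.331,  0.418, -0.01 ,  1.614,  0.005,  1.111, -0.053]), 'dq': array([ 0.001, -0.001, -0.001,  0.001,  0.001, -0.   ,  0.002]), 'joint_efforts': array([ 0.0000e+00, -8.5126e+01,  6.3900e-01, -4.2601e+01, -4.9000e-02,
        1.9000e-02,  0.0000e+00]), 'tcp_pos': array([0.173, 0.6  , 0.197]), 'tcp_rot': array([-4.400e-01, -3.111e+00,  2.000e-03]), 'force': array([ 0.158, -0.228, -0.443]), 'moment': array([-0.015,  0.011, -0.01 ]), 'grip_force': np.float64(0.0), 'width': np.float64(0.094)}
scene [[-0.627  0.593 -0.505  1.175]
 [ 0.779  0.489 -0.393  0.475]
 [ 0.014 -0.64  -0.768  0.94 ]
 [ 0.     0.     0.     1.   ]]
side [[ 0.917 -0.196  0.346  0.167]
 [-0.398 -0.474  0.786 -0.921]
 [ 0.01  -0.858 -0.513  0.662]
 [ 0.     0.     0.     1.   ]]
```

View pics/scene0.png

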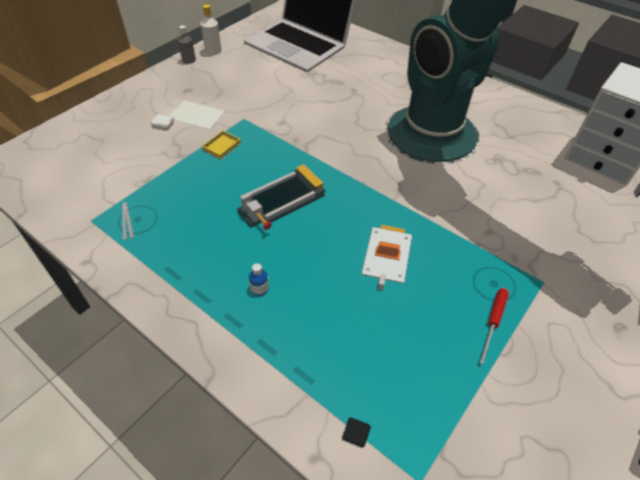

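View pics/side0.png

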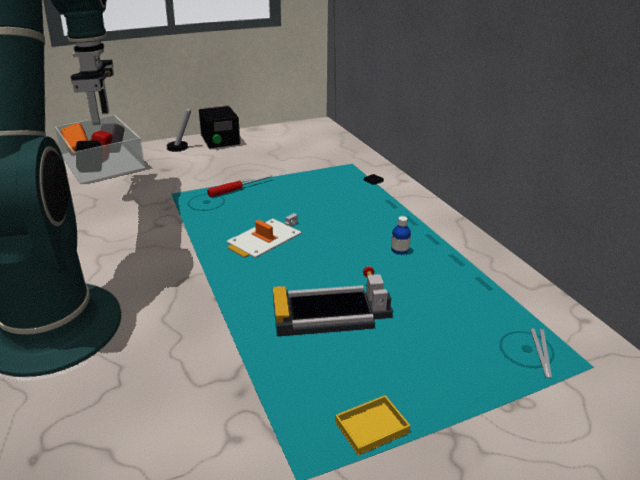

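The scene image shows the jig with its ledge at (310,178), fork at (255,208) and pin head at (266,225). The cover is at (388,252), the bottle at (258,280) and the tray at (221,145). The side image shows the ledge at (281,305), the pin head at (369,272) and the handle at (264,232). Next I'll measure by colour and depth.

```bash
cat >> h.py <<'E'
def masks(c):
    H,S,V=[a.astype(int) for a in cv2.split(cv2.cvtColor(c,cv2.COLOR_RGB2HSV))]
    return dict(yellow=(H>18)&(H<30)&(S>150)&(V>90),orange=(H>6)&(H<=15)&(S>150)&(V>90),
      red=((H<5)|(H>174))&(S>150)&(V>80),white=(S<50)&(V>190),blue=(H>105)&(H<130)&(S>120))
def blobs(m,P,zr=(0.004,0.13),minn=12):
    m=m&(P[...,2]>zr[0])&(P[...,2]<zr[1])&(P[...,0]<1.0)
    n,l,st,_=cv2.connectedComponentsWithStats(m.astype(np.uint8))
    return [(st[i],P[l==i]) for i in range(1,n) if st[i,4]>=minn]
def top(Q,dz=.003):
    z=np.percentile(Q[:,2],92); T=Q[abs(Q[:,2]-z)<dz]
    rc=cv2.minAreaRect((T[:,:2]*1000).astype(np.float32)); return z*1000,rc
E
python3 - <<'E'
from h import *
np.set_printoptions(precision=1,suppress=True)
for n in['scene','side']:
    z=np.load('/tmp/%s0.npz'%n);P=z['P'];
    M=masks(z['c'])
    for k in M:
        for st,Q in blobs(M[k],P):
            t,rc=top(Q);print(n,k,st,'ztop %.1f'%t,'mean',Q.mean(0)*1000,'c',np.array(rc[0]),'wh',np.array(rc[1]),'ang %.1f'%rc[2])
E
```

```text
scene yellow [204 134  35  23 249] ztop 18.6 mean [ 462.8 -441.2    9.7] c [ 477.4 -418.6] wh [52.8 99.8] ang 53.9
scene yellow [298 166  24  21 203] ztop 45.1 mean [ 426.2 -135.2   41.8] c [ 425.5 -134.4] wh [88.2 23.6] ang 72.5
scene yellow [383 226   8   4  12] ztop 8.7 mean [417.5 113.4   6.4] c [419.6 112.6] wh [ 4.5 17.6] ang 11.8
scene orange [376 242  23  17 275] ztop 41.1 mean [492.  162.   24.4] c [489.6 161. ] wh [12.6 43.2] ang 21.7
scene red [264 222   6   5  18] ztop 48.1 mean [ 627.6 -106.3   45.3] c [ 624.5 -105. ] wh [ 6.1 10.5] ang 86.4
scene red [489 289  19  38 369] ztop 27.5 mean [469.  437.6  23.9] c [465.6 438. ] wh [97.1 18.5] ang 11.8
scene white [204  19  12   8  61] ztop 119.1 mean [ 108.4 -841.3  112.7] c [ 106.4 -842. ] wh [18.1 13.6] ang 17.5
scene white [247  31  27  17 203] ztop 17.7 mean [ -51.  -764.6   14.4] c [ -54.3 -760.5] wh [96.6 76.8] ang 86.0
scene white [302  51  19  10  38] ztop 17.7 mean [ -86.6 -541.3   14.6] c [ -86.6 -546.9] wh [78.4 18.4] ang 82.4
scene white [152 114  22  11 162] ztop 25.1 mean [ 501.1 -656.3   22. ] c [ 500.7 -653.7]
[... 2206 characters left out ...]
1.8] wh [17.1 12.2] ang 83.1
side blue [294 296  24  22  92] ztop 26.1 mean [ 470.1 -160.    24.2] c [ 472.3 -156.7] wh [65.7 32.9] ang 31.3
side blue [317 296   9   6  19] ztop 25.2 mean [ 507.3 -139.8   24. ] c [ 508.3 -139.6] wh [17.9 13.5] ang 46.2
side blue [294 301  15  11  47] ztop 25.3 mean [ 461.4 -145.6   23.7] c [ 461.1 -146.3] wh [21.5 34.1] ang 30.6
side blue [316 302  13  10  48] ztop 25.9 mean [ 497.5 -165.6   24.3] c [ 498.1 -164.8] wh [35.6 15.5] ang 49.3
side blue [329 308   7   8  21] ztop 25.3 mean [ 509.7 -184.4   24. ] c [ 508.9 -187.4] wh [23.8 11.5] ang 70.1
side blue [361 308   6   5  12] ztop 26.4 mean [ 566.1 -204.8   24.9] c [ 566.9 -206. ] wh [10.9 11.5] ang 12.4
```

drive_tool:
  targets:
    - [-30,-24,0,0]
    - [-30,-24,0,0]
    - [-30,-24,0,0]
    - [-30,-24,0,0]
    - [-30,-24,0,0]
    - [-30,-24,0,0]
    - [-30,-24,0,0]
    - [-30,-24,0,0]
    - [-30,-24,0,0]
    - [-30,-24,0,0]
  fingers: -1

```text
time_s: 0.93
tcp_pos: [0.3955, 0.285, 0.1973]
tcp_rot: [-0.439, -3.111, 0.0]
force: [1.6, 0.5, 0.4]
width: 0.0942
grip_force: 0.0
```

drive_tool:
  targets:
    - [-30,-24,0,0]
    - [-30,-24,0,0]
    - [-30,-24,0,0]
    - [-20,-15,0,0]
    - [0,0,0,-0.12]
    - [0,0,0,-0.12]
    - [0,0,0,-0.12]
    - [0,0,0,-0.12]
    - [0,0,0,-0.12]
    - [0,0,0,-0.105]

```text
time_s: 1.77
tcp_pos: [0.4763, 0.1726, 0.197]
tcp_rot: [0.671, -3.069, 0.0]
force: [0.5, 0.6, -0.9]
width: 0.0936
grip_force: 0.0
```

```bash
cat >> h.py <<'E'
from scipy.spatial.transform import Rotation as Ro
def tool(s=None):
    s=s or telemetry.observe(); return np.array(s['tcp_pos'])*1000,Ro.from_rotvec(s['tcp_rot']).as_matrix()
def aim(xyz,ydir_deg):
    "shift in the present tool axes (mm) and turn (rad) to reach TCP xyz mm with tool y at world angle"
    p,R=tool(); t=np.radians(ydir_deg)-np.arctan2(R[1,1],R[0,1]); t=-(t+np.pi/2)%np.pi-np.pi/2 if 0 else -((t+np.pi/2)%np.pi-np.pi/2)
    print('tcp',p.round(1),'yang %.2f'%np.degrees(np.arctan2(R[1,1],R[0,1])),'shift',(R.T@(np.array(xyz)-p)).round(1),'turn %.3f'%t)
E
python3 - <<'E'
from h import *
np.set_printoptions(precision=1,suppress=True)
d=get('wrist','w1.png');P=cloud(d);M=masks(d['color'])
for k in M:
  for st,Q in blobs(M[k],P,minn=60):
    t,rc=top(Q);print(k,st,'ztop %.1f'%t,'mean',Q.mean(0)*1000,'c',np.array(rc[0]),'wh',np.array(rc[1]),'ang %.1f'%rc[2])
aim([487,159,60],114.4)
# jig refine from the first pictures
for n in['scene','side']:
    z=np.load('/tmp/%s0.npz'%n);P=z['P']*1000
    Q=P[(abs(P[...,0]-520)<140)&(P[...,1]<-60)&(P[...,1]>-270)]
    x=np.array([.956,-.292]);y=np.array([.292,.956])
    J=(Q[:,:2]-[512.7,-165]);J=np.stack([J@x,J@y,Q[:,2]],1)
    f=J[(J[:,2]>52)&(J[:,0]>70)&(J[:,0]<120)&(J[:,1]<45)]
    l=J[(J[:,2]>39)&(J[:,0]<-70)&(J[:,2]<50)]
    print(n,'fork',len(f),np.percentile(f,[2,50,98],axis=0),'ledge',np.percentile(l,[2,50,98],axis=0))
    q=J[(abs(J[:,0])<120)&(J[:,2]>14)&(abs(J[:,1])<62)]
    print(np.percentile(q,[1,99],axis=0), cv2.minAreaRect(q[:,:2].astype(np.float32)))
    for sgn in(-1,1):
        ra=J[(abs(J[:,0])<65)&(abs(J[:,1]*sgn-46)<12)&(J[:,2]>24.5)&(J[:,2]<30)]
        if len(ra)>20: print('rail',sgn,len(ra),np.polyfit(ra[:,0],ra[:,1],1))
E
```

```text
yellow [  4   0  76  62 538] ztop 41.6 mean [ 423.1 -118.5   36.6] c [ 427.1 -122.8] wh [56.4 24.9] ang 74.5
orange [278 199  57  27 898] ztop 39.2 mean [485.  152.8  29.4] c [485.4 158.2] wh [14.  49.5] ang 25.0
red [  0 222  21  21 188] ztop 45.2 mean [ 619.4 -107.3   41.2] c [ 623.5 -108.6] wh [ 8.1 15.2] ang 73.3
red [ 516  252   53   86 1971] ztop 24.7 mean [459.8 430.3  20.7] c [462.1 435.1] wh [97.7 18.6] ang 12.8
white [   0   69   69  123 1078] ztop 26.0 mean [ 515.7 -118.2   24.9] c [ 521.7 -120.1] wh [  9.3 144. ] ang 74.4
white [ 282  138   74   90 4083] ztop 6.1 mean [441.9 155.9   5.1] c [454.3 157.7] wh [92. 74.] ang 24.8
white [297 226  23   6  88] ztop 5.7 mean [501.6 167.    5. ] c [502.2 167.1] wh [ 5.7 23.4] ang 24.4
white [298 245  22  28 414] ztop 6.0 mean [532.  182.2   5. ] c [533.1 181.6] wh [31.8 22.8] ang 24.5
white [304 287  10  25 175] ztop 24.1 mean [569.9 199.2  22.7] c [569.3 197.7] wh [29.1  8.8] ang 24.2
blue [   0   26   51  131 2868] ztop 23.9 mean [ 482.6 -144.2   22.8] c [ 497.8 -157.1] wh [ 58.1 105.9] ang 74.7
tcp [476.3 172.6 197.1] yang 115.09 shift [ -4.  -16.8 137.1] turn 0.012
scene fork 159 [[ 78.7 -18.3  52.5]
 [ 91.8  22.2  57.5]
 [104.3  44.1  61.4]] ledge [[-106.5  -43.5   39.4]
 [ -93.2    1.2   42.4]
 [ -81.4   45.1   46.4]]
[[-105.   -48.    14.8]
 [ 115.3   57.7   59.5]] ((4.722724914550781, 3.3189430236816406), (225.8714599609375, 113.30931091308594), 1.302108645439148)
rail -1 108 [  0.  -43.1]
rail 1 162 [ 0.  45.4]
side fork 245 [[ 79.3 -20.5  52.4]
 [ 92.4  14.7  56.6]
 [105.2  42.7  59.2]] ledge [[-104.7  -45.9   40. ]
 [ -93.1   -4.9   42.3]
 [ -80.9   41.5   45.1]]
[[-103.5  -55.7   14.7]
 [ 113.9   49.7   57.9]] ((6.711082458496094, -2.200267791748047), (224.5890655517578, 113.25630950927734), 0.6984266638755798)
rail -1 291 [  0.  -44.8]
rail 1 190 [ 0. 46.]
```

View pics/w1.png

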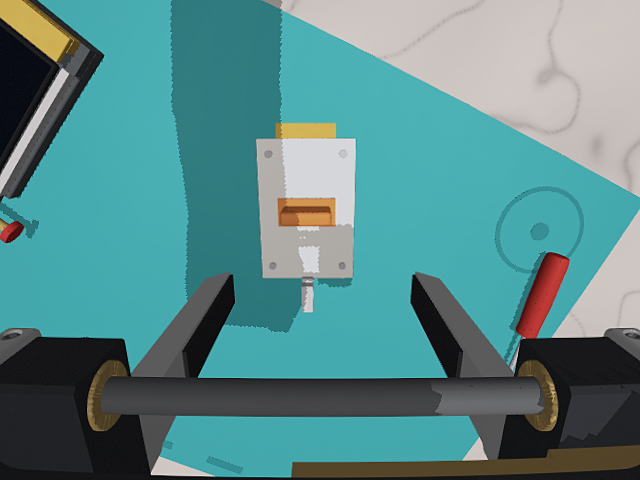

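The wrist view shows the handle at (307,212), aligned with the fingers on either side. The cover is at 24.8° and the handle centre is at (485.5,158.2). I'll descend and grip across the 50 mm, so the cover can pivot about its y axis in the pads.

drive_tool:
  targets:
    - [-1,-8,0,0.005]
    - [-1,-9,20,0]
    - [0,0,30,0]
    - [0,0,30,0]
    - [0,0,30,0]
    - [0,0,25,0]
    - [0,0,15,0]
    - [0,0,11,0]
    - [0,0,0,0]
    - [0,0,0,0]

```text
time_s: 2.65
tcp_pos: [0.4855, 0.1577, 0.0365]
tcp_rot: [0.65, -3.073, 0.001]
force: [0.3, -0.1, 0.6]
width: 0.094
grip_force: 0.0
```

drive_tool:
  targets:
    - [0,0,0,0]
    - [0,0,0,0]
    - [0,0,0,0]
    - [0,0,0,0]
    - [0,0,0,0]
    - [0,0,0,0]
    - [0,0,0,0]
    - [0,0,0,0]
    - [0,0,0,0]
    - [0,0,0,0]
  fingers: 1

```text
time_s: 3.48
tcp_pos: [0.4853, 0.158, 0.0362]
tcp_rot: [0.654, -3.073, 0.0]
force: [-0.3, -0.4, 0.2]
width: 0.0309
grip_force: 0.0
```

```bash
python3 - <<'E'
from h import *
np.set_printoptions(precision=1,suppress=True)
s=telemetry.observe();print(s['width'],s['grip_force'],s['time_s'])
d=get('wrist');P=cloud(d);M=masks(d['color'])
for k in ['orange','white']:
  for st,Q in blobs(M[k],P,minn=60):
    t,rc=top(Q);print(k,st,'ztop %.1f'%t,'c',np.array(rc[0]),'wh',np.array(rc[1]),'ang %.1f'%rc[2])
e=get('side')['color'][170:290,180:340]
im=np.hstack([cv2.resize(d['color'],(400,300)),cv2.resize(e,(400,300))])
cv2.imwrite('pics/w2.png',im[...,::-1])
E
```

```text
0.030854105773814148 0.0 3.4833
orange [ 274  243   97   53 3696] ztop 39.3 c [483.8 160.8] wh [13.7 41.2] ang 24.0
white [  236   142   172   130 13090] ztop 5.8 c [453.8 143.3] wh [79.1 99.4] ang 24.9
white [246 275   4  36  62] ztop 5.7 c [523.7 121.7] wh [25.4  1.5] ang 24.6
white [343 296  12  31 191] ztop 5.7 c [509.3 186.1] wh [22.2  7. ] ang 31.6
white [329 336  32  30 650] ztop 5.9 c [537.8 197.3] wh [23.3 21.4] ang 25.6
white [316 417  18   6 103] ztop 23.8 c [580.7 201.6] wh [ 5.5 11.4] ang 25.6
```

View pics/w2.png

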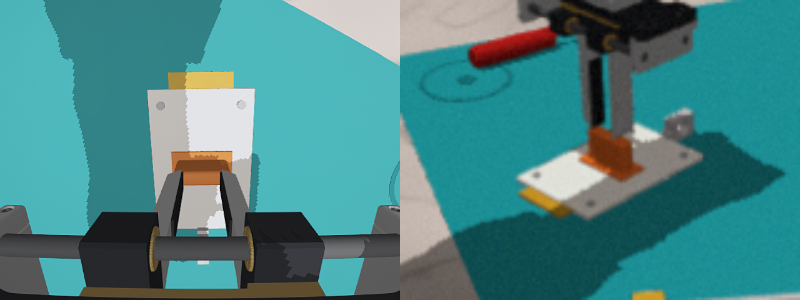

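The gripper missed: the composite shows the closed fingers just on the lug side of the handle (wrist (202,165), side (608,140)). I'll locate the fingers in 3D.

```bash
python3 - <<'E'
from h import *
np.set_printoptions(precision=1,suppress=True)
a=np.radians(24.8);x=np.array([np.cos(a),np.sin(a)]);y=np.array([-x[1],x[0]])
for n in['wrist','side','scene']:
    d=get(n);P=cloud(d)*1000;c=d['color'].astype(int)
    J=P[...,:2]-[485.5,158.2];J=np.stack([J@x,J@y,P[...,2]],-1)
    grey=(c.max(-1)-c.min(-1)<25)
    for z0,z1 in((12,25),(25,38),(42,55),(55,75),(80,110)):
        q=J[(J[...,2]>z0)&(J[...,2]<z1)&(abs(J[...,0])<60)&(abs(J[...,1])<70)&grey]
        if len(q)>15: print(n,z0,z1,len(q),'x',np.percentile(q[:,0],[3,50,97]),'y',np.percentile(q[:,1],[3,25,50,75,97]))
    q=J[(J[...,2]>36)&(J[...,2]<44)&masks(d['color'])['orange']];q=q[(abs(q[:,0])<60)]
    print(n,'orange top',np.percentile(q[:,:2],[3,50,97],axis=0).round(1).tolist())
E
```

```text
wrist 42 55 330 x [-10.9 -10.1   5.4] y [-21.4 -15.2  10.8  13.6  20.2]
wrist 55 75 1134 x [-10.9 -10.1   3.9] y [-22.9 -16.6  -0.5  15.6  22. ]
wrist 80 110 2879 x [-10.9 -10.    3.2] y [-23.1 -16.5 -11.8  15.3  21.9]
wrist orange top [[-6.8, -12.1], [-1.7, -0.3], [5.6, 18.8]]
side 42 55 32 x [-9.  -2.3  6.8] y [-21.2 -14.4   8.9  11.6  12.9]
side 55 75 129 x [-10.6  -2.5   8.7] y [-23.1 -20.3 -13.3  10.4  17.1]
side 80 110 198 x [-11.2  -4.1   6.7] y [-23.9 -20.6 -12.7  10.   16.5]
side orange top [[-7.0, -305.6], [-2.0, -12.4], [13.5, 16.2]]
scene 55 75 58 x [ 7.2  9.  11.1] y [-17.5 -11.7   9.6  14.3  19.5]
scene 80 110 83 x [ 6.3  9.1 11.5] y [-17.9 -13.   -6.8  14.   19.3]
scene orange top [[-0.2, -307.3], [7.0, -0.7], [10.4, 20.0]]
```

drive_tool:
  targets:
    - [0,0,0,0]
    - [0,0,0,0]
    - [0,0,0,0]
    - [0,0,0,0]
    - [0,0,0,0]
    - [0,0,0,0]
    - [0,0,0,0]
    - [0,0,0,0]
    - [0,0,0,0]
    - [0,0,0,0]
  fingers: 1

```text
time_s: 4.57
tcp_pos: [0.4853, 0.158, 0.0363]
tcp_rot: [-0.654, 3.073, -0.0]
force: [-0.2, 0.7, -0.2]
width: 0.0002
grip_force: 0.0
```

```bash
python3 - <<'E'
from h import *
s=telemetry.observe();print(s['width'],s['grip_force'],s['tcp_pos'])
d=get('wrist');e=get('scene')['color'][200:300,330:450]
im=np.hstack([d['color'][140:440,120:520],cv2.resize(e,(400,300),interpolation=cv2.INTER_CUBIC)])
cv2.imwrite('pics/w3.png',im[...,::-1])
E
```

```text
0.0002093907033118681 0.0 [0.48530236 0.15799109 0.03627374]
```

View pics/w3.png

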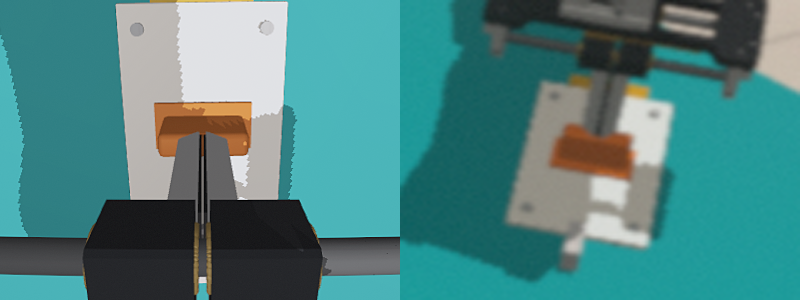

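The fingers shut on nothing. Both views show their tips ending at the top of the handle (wrist (202,135), scene (600,130)), which contradicts the reported tip height of 11 mm. I'll check the tip height from the clouds.

```bash
python3 - <<'E'
from h import *
np.set_printoptions(precision=1,suppress=True)
a=np.radians(24.8);x=np.array([np.cos(a),np.sin(a)]);y=np.array([-x[1],x[0]])
s=telemetry.observe();print(s['joints'].round(3))
for n in['wrist','side','scene']:
    d=get(n);P=cloud(d)*1000;c=d['color'].astype(int)
    J=P[...,:2]-[485.5,158.2];J=np.stack([J@x,J@y,P[...,2]],-1)
    grey=(c.max(-1)-c.min(-1)<30)
    q=J[(J[...,2]>20)&(J[...,2]<75)&(abs(J[...,0])<20)&(abs(J[...,1])<30)&grey]
    q=q[np.argsort(q[:,2])]
    print(n,len(q),q[:200:10 if n=='wrist' else 5][:14].tolist() and q[:60:6])
E
```

```text
[-0.5  0.4  0.2  2.  -0.1  0.7  1.7]
wrist 1234 [[  3.4  24.5  36.3]
 [ -9.9   1.4  43.6]
 [-10.5  -3.2  44.8]
 [-10.7  -2.7  45.3]
 [-10.5  -3.2  46.1]
 [ -9.9   4.5  46.4]
 [ -8.5   0.9  46.9]
 [-10.3   4.   47.2]
 [ -8.3   0.4  47.7]
 [-10.1   1.4  48. ]]
side 113 [[ -4.3  23.1  27.6]
 [ -6.3   1.7  49.9]
 [ -9.5  -8.8  52.5]
 [ -9.2  -8.7  54.9]
 [  2.9 -12.7  56.8]
 [-10.9 -14.1  57.6]
 [  1.8 -10.6  59.1]
 [-10.1  -6.6  59.8]
 [  4.  -11.9  61.4]
 [ -8.    5.8  62.3]]
scene 72 [[ 4.6 25.3 37.4]
 [ 9.4  5.  51.9]
 [ 9.6 -9.6 54.9]
 [ 5.9 -5.5 55.5]
 [ 7.9 -1.  59.3]
 [ 8.3 -8.2 61.3]
 [ 7.6 10.4 62.5]
 [ 9.7 -3.7 64.2]
 [11.6 -1.4 67.1]
 [10.8 -4.1 69. ]]
```

The lowest finger points lie at z≈43, centred on the handle in x and y. So the tips are about 32 mm higher than the reported TCP implies: tip ≈ reported z + 7. I'll open and go about 29 mm deeper, watching the force.

drive_tool:
  targets:
    - [0,0,0,0]
    - [0,0,0,0]
    - [0,0,0,0]
    - [0,0,0,0]
    - [0,0,0,0]
    - [0,0,0,0]
    - [0,0,0,0]
    - [0,0,0,0]
    - [0,0,0,0]
    - [0,0,0,0]
  fingers: -1

```text
time_s: 5.65
tcp_pos: [0.4853, 0.158, 0.0363]
tcp_rot: [0.654, -3.073, 0.0]
force: [0.0, 0.8, 0.2]
width: 0.0641
grip_force: 0.0
```

drive_tool:
  targets:
    - [0,0,3,0]
    - [0,0,3,0]
    - [0,0,3,0]
    - [0,0,3,0]
    - [0,0,3,0]
    - [0,0,3,0]
    - [0,0,3,0]
    - [0,0,2,0]
    - [0,0,0,0]
    - [0,0,0,0]

```text
time_s: 6.48
tcp_pos: [0.4853, 0.1579, 0.0132]
tcp_rot: [0.654, -3.073, 0.0]
force: [-0.5, -0.4, 0.3]
width: 0.0941
grip_force: 0.0
```

```bash
python3 - <<'E'
from h import *
np.set_printoptions(precision=1,suppress=True)
a=np.radians(24.8);x=np.array([np.cos(a),np.sin(a)]);y=np.array([-x[1],x[0]])
s=telemetry.observe();print(s['tcp_pos'],s['width'],s['force'])
for n in['wrist','side','scene']:
    d=get(n);P=cloud(d)*1000;c=d['color'].astype(int)
    J=P[...,:2]-[485.5,158.2];J=np.stack([J@x,J@y,P[...,2]],-1)
    grey=(c.max(-1)-c.min(-1)<30)
    for sg in(-1,1):
        q=J[(J[...,2]>9)&(J[...,2]<55)&(abs(J[...,0])<20)&(abs(J[...,1]*sg-54)<20)&grey]
        q=q[np.argsort(q[:,2])]
        print(n,sg,len(q),q[:40:8],q[:,1].min() if len(q) else '',q[:,1].max() if len(q) else '')
E
```

```text
[0.5 0.2 0. ] 0.09406807132861289 [-0.5 -0.4  0.3]
wrist -1 1342 [[  4.9 -48.   20.5]
 [ -1.9 -47.7  21.5]
 [-11.1 -49.5  21.8]
 [ -9.5 -48.5  22. ]
 [  5.1 -47.6  22.5]] -59.43323862613597 -47.202353382750516
wrist 1 1332 [[-7.6 47.5 20.5]
 [-4.8 46.3 21.9]
 [ 0.7 46.5 22.4]
 [ 6.3 46.2 22.8]
 [-9.8 49.9 23.2]] 45.71340076228902 58.734494521099776
side -1 100 [[ -2.2 -42.4   9. ]
 [-10.  -54.9  30.8]
 [ -9.8 -51.5  32. ]
 [  8.1 -59.4  35.5]
 [ -0.5 -55.3  37.5]] -62.7367658112145 -42.40721305089233
side 1 79 [[ 0.9 47.  24.7]
 [ 9.6 49.2 28.5]
 [ 8.5 47.6 32.4]
 [-9.2 52.7 34.9]
 [-4.  47.6 37.4]] 42.98852073633288 55.19260100208703
scene -1 48 [[ -0.4 -45.    9. ]
 [  8.6 -47.6  26.9]
 [  7.2 -55.9  34.1]
 [ 10.9 -53.3  39.2]
 [ 10.7 -48.9  44. ]] -57.47607763015346 -34.700644377208675
scene 1 43 [[12.8 49.9  9. ]
 [ 9.7 51.7 25.3]
 [ 8.6 52.9 32. ]
 [ 1.2 48.2 40.5]
 [10.6 51.  45.3]] 35.880611215525185 57.935065533609105
```

Confirmed: tips at z≈20 with the reported TCP at 13.2. I'll go 8 mm deeper and close.

drive_tool:
  targets:
    - [0,0,2,0]
    - [0,0,2,0]
    - [0,0,2,0]
    - [0,0,2,0]
    - [0,0,0,0]
    - [0,0,0,0]
    - [0,0,0,0]
    - [0,0,0,0]
    - [0,0,0,0]
    - [0,0,0,0]

```text
time_s: 7.47
tcp_pos: [0.4853, 0.158, 0.0053]
tcp_rot: [-0.654, 3.073, -0.0]
force: [-0.1, -0.6, -0.5]
width: 0.0939
grip_force: 0.0
```

drive_tool:
  targets:
    - [0,0,0,0]
    - [0,0,0,0]
    - [0,0,0,0]
    - [0,0,0,0]
    - [0,0,0,0]
    - [0,0,0,0]
    - [0,0,0,0]
    - [0,0,0,0]
    - [0,0,0,0]
    - [0,0,0,0]
  fingers: 1

```text
time_s: 8.3
tcp_pos: [0.4853, 0.158, 0.0052]
tcp_rot: [0.654, -3.073, 0.0]
force: [0.0, 0.2, -0.3]
width: 0.0497
grip_force: 30.0
```

drive_tool:
  targets:
    - [0,0,0,0]
    - [0,0,-10,0]
    - [0,0,-20,0]
    - [0,0,-20,0]
    - [0,0,-20,0]
    - [0,0,-20,0]
    - [0,0,-20,0]
    - [0,0,0,0]
    - [0,0,0,0]
    - [0,0,0,0]

```text
time_s: 9.13
tcp_pos: [0.4848, 0.1579, 0.1148]
tcp_rot: [0.654, -3.072, 0.0]
force: [0.2, -0.7, -3.0]
width: 0.05
grip_force: 30.0
```

Cover is held with 3 N of weight. I'll turn it to the jig's yaw and move halfway so the wrist camera can measure the jig.

drive_tool:
  targets:
    - [0,0,0,0.1]
    - [0,0,0,0.1]
    - [0,0,0,0.1]
    - [0,0,0,0.1]
    - [0,0,0,0.1]
    - [0,0,0,0.1]
    - [0,0,0,0.1]
    - [0,0,0,0]
    - [0,0,0,0]
    - [0,0,0,0]

```text
time_s: 9.97
tcp_pos: [0.4849, 0.1579, 0.1147]
tcp_rot: [-0.434, -3.111, 0.001]
force: [-0.1, -0.0, -3.0]
width: 0.0501
grip_force: 30.0
```

drive_tool:
  targets:
    - [-4,-10,0,0]
    - [-6,-16,0,0]
    - [-8,-20,0,0]
    - [-8,-20,0,0]
    - [-8,-20,0,0]
    - [-8,-20,0,0]
    - [-8,-20,0,0]
    - [-6,-14,0,0]
    - [-2,-10,0,0]
    - [0,0,0,0]

```text
time_s: 10.8
tcp_pos: [0.4991, -0.0049, 0.1153]
tcp_rot: [-0.443, -3.11, 0.001]
force: [-0.4, -0.4, -3.0]
width: 0.0501
grip_force: 30.0
```

```bash
python3 - <<'E'
from h import *
np.set_printoptions(precision=1,suppress=True)
p,R=tool();print(p,'yang',np.degrees(np.arctan2(R[1,1],R[0,1])))
d=get('wrist','w4.png');P=cloud(d);M=masks(d['color']);np.savez('/tmp/w4.npz',P=P,c=d['color'])
for k in M:
  for st,Q in blobs(M[k],P,(0.004,0.2),minn=60):
    t,rc=top(Q);print(k,st,'ztop %.1f'%t,'mean',Q.mean(0)*1000,'c',np.array(rc[0]),'wh',np.array(rc[1]),'ang %.1f'%rc[2])
E
```

```text
[499.1  -4.9 115.3] yang 73.79771242565052
yellow [ 260  113  121   32 2549] ztop 113.8 mean [418.    8.1 112.8] c [420.4  16.3] wh [59.6 14.6] ang 74.3
yellow [ 54 175 129  36 487] ztop 40.6 mean [ 417.9 -123.8   34.5] c [ 421.6 -139.2] wh [90.7 24. ] ang 72.8
orange [ 266  259  112   67 6700] ztop 149.2 mean [494.4  -4.3 135.9] c [499.4  -5.7] wh [49.6 14.4] ang 74.6
white [  221   144   200   163 22803] ztop 115.8 mean [458.3   6.1 114.8] c [470.7   2.4] wh [99.9 89. ] ang 74.3
white [  69  215   38  149 1289] ztop 25.8 mean [ 486.6 -205.7   24.9] c [ 492.9 -207.3] wh [  9.3 135.8] ang 74.4
white [ 183  214   24  125 1207] ztop 25.7 mean [ 502.6 -114.8   24.6] c [ 505.6 -115.4] wh [  8.7 110. ] ang 74.3
white [258 323 128  55 653] ztop 115.8 mean [540.  -20.8 115. ] c [541.  -18.2] wh [75.6 37.7] ang 74.0
blue [  94  222   93  122 4053] ztop 23.7 mean [ 500.4 -169.7   22.8] c [ 498.5 -161.3] wh [ 63.7 109.2] ang 74.4
blue [364 445  39  17 147] ztop 8.7 mean [740.3 -12.5   6.6] c [743.9 -12.9] wh [39.8 15.9] ang 85.6
```

View pics/w4.png

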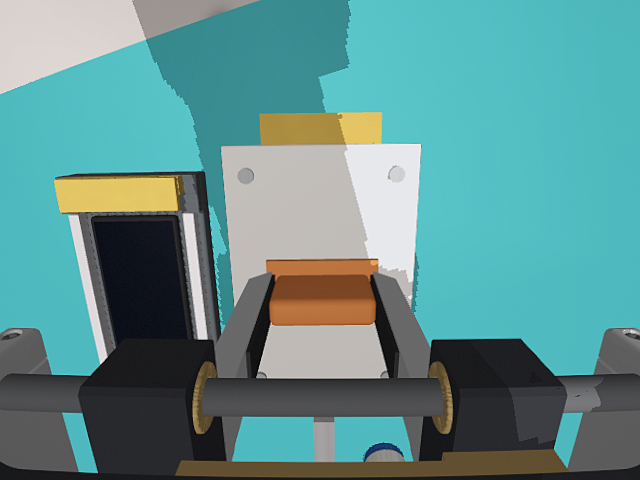

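The wrist view shows the ledge at (118,192), rails at (88,290) and (195,270), and the cover parallel to the jig (both ≈74.3°). I place the jig origin at (511.9,-164.8), yaw -15.65°. Now I'll move the cover over the jig at about jig x = +9, y = 0.

drive_tool:
  targets:
    - [-4,-10,0,0]
    - [-7,-16,0,0]
    - [-8,-18,0,0]
    - [-8,-18,0,0]
    - [-8,-18,0,0]
    - [-8,-18,0,0]
    - [-8,-18,0,0]
    - [-7,-16,0,0]
    - [-5,-11,0,0]
    - [-2,-6,0,0]

```text
time_s: 11.68
tcp_pos: [0.5208, -0.1646, 0.1152]
tcp_rot: [0.44, 3.111, -0.001]
force: [-0.1, 0.3, -2.9]
width: 0.05
grip_force: 30.0
```

drive_tool:
  targets:
    - [0,0,10,0]
    - [0,0,10,0]
    - [0,0,10,0]
    - [0,0,6,0]
    - [0,0,0,0]
    - [0,0,0,0]
    - [0,0,0,0]
    - [0,0,0,0]
    - [0,0,0,0]
    - [0,0,0,0]

```text
time_s: 12.52
tcp_pos: [0.5208, -0.1634, 0.0796]
tcp_rot: [0.439, 3.11, -0.0]
force: [0.7, -0.3, -2.8]
width: 0.0498
grip_force: 30.0
```

```bash
cat >> h.py <<'E'
JO=np.array([511.9,-164.8]);ja=np.radians(-15.65);jx=np.array([np.cos(ja),np.sin(ja)]);jy=np.array([-jx[1],jx[0]])
def jig(P):
    q=P[...,:2]*1000-JO; return np.stack([q@jx,q@jy,P[...,2]*1000],-1)
def report(names=('wrist','side','scene'),save=None):
    np.set_printoptions(precision=1,suppress=True)
    s=telemetry.observe();p,R=tool(s);print('tcp jig',jig(p/1000),'yang %.2f'%np.degrees(np.arctan2(R[1,1],R[0,1])),'F',s['force'].round(1),'t',s['time_s'].round(1))
    for n in names:
        d=get(n,save and n+save);P=cloud(d);M=masks(d['color'])
        for k in ('yellow','orange','white','red'):
          for st,Q in blobs(M[k],P,(0.004,0.2),minn=15):
            J=jig(Q); 
            if abs(np.median(J[:,0]))>130 or abs(np.median(J[:,1]))>100: continue
            c=J[:,2].mean(); A=np.c_[J[:,0],J[:,1],np.ones(len(J))]; k1=np.linalg.lstsq(A,J[:,2],rcond=None)[0]
            z,rc=top(Q)
            print(n,k,st,'lo',np.percentile(J,2,0),'med',np.median(J,0),'hi',np.percentile(J,98,0),'slope',k1[:2].round(3),'topc',jig(np.array([*rc[0],0])/1000)[:2],np.array(rc[1]),'%.1f'%rc[2])
E
python3 -c "
from h import *
report(save='5.png')"
```

```text
Traceback (most recent call last):
  File "h.py", line 38, in report
    s=telemetry.observe();p,R=tool(s);print('tcp jig',jig(p/1000),'yang %.2f'%np.degrees(np.arctan2(R[1,1],R[0,1])),'F',s['force'].round(1),'t',s['time_s'].round(1))
                                                                                                                                                ^^^^^^^^^^^^^^^^^
AttributeError: 'float' object has no attribute 'round'
```

```bash
sed -i "s/s\['time_s'\].round(1)/s['time_s']/" h.py
python3 -c "
from h import *
report(save='5.png')"
```

```text
tcp jig [ 8.2  3.8 79.6] yang 73.92 F [ 0.7 -0.3 -2.8] t 12.5167
wrist yellow [ 241   71  153   73 7115] lo [-103.8  -18.5   39.5] med [-83.5  12.   41.8] hi [-66.6  42.5  78.3] slope [ 1.4 -0.1] topc [-73.3   3.8] [58.1 14.8] 74.7
wrist yellow [239 109  21   8  28] lo [-84.2 -44.8  38.5] med [-80.5 -40.6  40.5] hi [-79.9 -30.8  57.7] slope [-0.8  0.9] topc [-80.8 -39.7] [11.6  3.6] 54.6
wrist orange [ 266  259  112   67 6737] lo [ -5.7 -21.6  81.3] med [  2.3   3.  104.7] hi [ 14.2  27.8 114. ] slope [2.1 0. ] topc [8.6 3. ] [49.6 14.3] 74.3
wrist white [237 127  14  18 224] lo [-74.4 -50.1  23.5] med [-69.4 -46.3  24.7] hi [-63.9 -42.5  26.1] slope [0. 0.] topc [-69.1 -46.2] [ 8.1 10.5] 73.6
wrist white [ 221  145   51  127 4387] lo [-64.5 -46.4  77.8] med [-41.  -37.4  79.2] hi [ -2.6 -24.3  81.3] slope [-0.  0.] topc [-31.9 -35.7] [25.2 68.2] 71.7
wrist white [274 258  19   1  19] lo [ -6.5 -22.5  78.2] med [ -6.2 -17.8  79.4] hi [ -5.8 -13.2  80.1] slope [-2.8  0. ] topc [ -6.1 -17.9] [9.6 0.7] 73.9
wrist white [232 273   5  32  38] lo [  2.8 -46.7  77.4] med [ 13.3 -46.2  79. ]
[... 926 characters left out ...]
10.4  83.6] hi [24.  31.4 87.5] slope [-0. -0.] topc [10.1  3.1] [61.7 29. ] 74.5
side white [296 290  39   8 219] lo [-63.7 -45.6  78.4] med [-36.6 -36.7  80.3] hi [ -0.5 -23.   82.2] slope [-0. -0.] topc [-31.  -35.4] [24.  67.5] 71.4
scene yellow [300 164  22  23  99] lo [-100.7   -9.    39.1] med [-87.2  29.1  43.9] hi [-70.6  47.2  80.9] slope [ 1.2 -0.3] topc [-73.2  11.2] [43.9  6.6] 72.7
scene orange [268 165  17  23 153] lo [  7.2 -20.3  82.4] med [15.3  3.5 94.1] hi [ 21.9  32.7 117.9] slope [-2.3 -0. ] topc [12.2  0.6] [37.  10.3] 74.6
scene red [264 221   6   6  22] lo [87.6 83.3 40.7] med [96.3 87.9 44.9] hi [102.1  91.9  48.1] slope [-0.1  0.1] topc [93.3 87. ] [ 8.7 12.3] 89.2
```

View pics/side5.png

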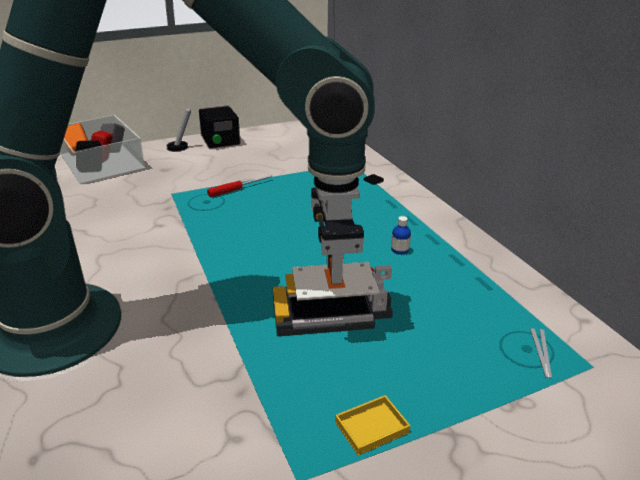

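Side view: the cover hangs flat over the jig, tongue (286,283) just inside the ledge, lug (384,272) over the fork. I'll correct y by -3 mm and lower it so the plate end tips up on the cheeks.

drive_tool:
  targets:
    - [0,-3,0,0]
    - [0,0,5,0]
    - [0,0,5,0]
    - [0,0,3,0]
    - [0,0,2,0]
    - [0,0,2,0]
    - [0,0,2,0]
    - [0,0,2,0]
    - [0,0,0,0]
    - [0,0,0,0]

```text
time_s: 13.5
tcp_pos: [0.5199, -0.1662, 0.0583]
tcp_rot: [0.439, 3.111, -0.0]
force: [-1.2, 2.0, -1.6]
width: 0.0497
grip_force: 30.0
```

```bash
python3 -c "
from h import *
report(names=('wrist','side'))"
```

```text
tcp jig [ 8.1  0.8 58.3] yang 73.92 F [-1.2  2.  -1.6] t 13.5
wrist yellow [258  67  23   1  23] lo [-104.3  -31.7   39.4] med [-104.1  -26.5   40.5] hi [-103.9  -20.9   41.8] slope [ 6.8 -0.1] topc [-104.1  -26.3] [11.2  0.4] 72.8
wrist yellow [ 236   66  171   50 4858] lo [-104.   -11.4   39.3] med [-92.   18.4  40.8] hi [-80.6  43.4  42.2] slope [-0.  0.] topc [-92.5   0. ] [89.7 24.2] 74.4
wrist yellow [234  68  17   6  22] lo [-103.9  -44.7   40. ] med [-103.7  -41.5   40.7] hi [-101.7  -36.3   42. ] slope [-0.4  0. ] topc [-103.6  -40.7] [8.8 2. ] 88.8
wrist yellow [ 263  116  118   30 2740] lo [-79.2 -17.1  50.1] med [-71.9   7.2  51.6] hi [-65.   29.3  53. ] slope [ 0. -0.] topc [-72.1   0.4] [59.9 14.4] 73.9
wrist orange [ 267  261  111   63 6474] lo [ -4.9 -24.6  59.5] med [ 2.3  0.1 84.7] hi [13.3 24.8 92.9] slope [ 2.2 -0. ] topc [7.7 0.1] [49.6 14.1] 73.7
wrist orange [246 462  31   1  31] lo [-11.7 -14.7 188.2] med [-10.9 -11.9 188.9] hi [-10.1  -9.  189.5] slope [-0.9 -0. ] topc [-10.9 -11.9] [6.1 1.5] 72.5
wrist orange [368 462  33   1  33] lo [-11.9   9.3 188. ] med 
[... 1401 characters left out ...]
.2 -0.2 61.2] hi [67.9 33.4 62.3] slope [-1.3  0. ] topc [67.  -0.1] [70.2  2.3] 74.3
side yellow [273 286  23  36 570] lo [-103.5  -43.5   29.5] med [-88.1  -5.2  42.7] hi [-65.7  42.1  54.7] slope [0.4 0. ] topc [-71.4   0.5] [61.5 14.2] 72.8
side orange [326 279  19  20 118] lo [ -3.6 -30.4  59.5] med [  2.3 -17.5  62.3] hi [24.5 30.1 67.5] slope [ 0.1 -0. ] topc [10.5 -0.2] [63.3 28.4] 74.7
side white [297 300  36  10 249] lo [-62.4 -48.4  54.2] med [-34.7 -37.9  57. ] hi [ -1.6 -21.5  59.9] slope [ 0.1 -0. ] topc [-32.5 -40.4] [27.5 63.6] 62.0
side red [364 267  10   7  30] lo [85.1 79.  34.2] med [96.4 82.3 44.2] hi [103.5  86.7  47.4] slope [-0.5  0.2] topc [91.2 83.4] [13.6  8.5] 0.0
```

Tilting works: slope 0.055, tongue tip at x≈-79. I'll continue down.

drive_tool:
  targets:
    - [-1.5,0,0,0]
    - [0,0,1,0]
    - [0,0,1,0]
    - [0,0,1,0]
    - [0,0,1,0]
    - [0,0,1,0]
    - [0,0,1,0]
    - [0,0,1,0]
    - [0,0,0,0]
    - [0,0,0,0]

```text
time_s: 14.43
tcp_pos: [0.5208, -0.1666, 0.0511]
tcp_rot: [-0.44, -3.11, -0.0]
force: [-4.3, 1.8, 1.1]
width: 0.0499
grip_force: 30.0
```

```bash
cat >> h.py <<'E'
def cov(z0=0,z1=140):
    "plate slope and tongue ends from the wrist view"
    s=telemetry.observe();p,R=tool(s);print('tcp jig',jig(p/1000).round(1),'F',s['force'].round(1))
    d=get('wrist');P=cloud(d);M=masks(d['color']);J=jig(P)
    c=d['color'].astype(int); grey=(c.max(-1)-c.min(-1)<30)&(c.max(-1)>110)
    q=J[grey&(abs(J[...,0])<68)&(abs(J[...,1])<38)&(J[...,2]>27)&(J[...,2]<75)]
    for i in range(3):
        k=np.polyfit(q[:,0],q[:,2],1);q=q[abs(q[:,2]-np.polyval(k,q[:,0]))<3]
    print('plate top slope %.3f z0 %.1f'%tuple(k),len(q),'x',q[:,0].min(),q[:,0].max())
    t=J[M['yellow']&(J[...,0]>-100)&(J[...,0]<-50)&(abs(J[...,1])<35)]; t=t[abs(t[:,2]-np.polyval(k,t[:,0])+2)<3]
    if len(t)>20: print('tongue top',np.percentile(t,[2,50,98],axis=0).round(1).tolist(),len(t))
    o=J[M['orange']&(J[...,1]<40)];print('orange',np.percentile(o,[2,98],axis=0).round(1).tolist())
E
python3 -c "
from h import *
cov()"
```

```text
tcp jig [ 9.1  0.6 51.1] F [-4.3  1.8  1.1]
plate top slope 0.157 z0 49.3 22843 x -61.406827237713 65.23223539630287
tongue top [[-75.4, -18.2, 34.7], [-68.3, 7.4, 36.6], [-61.6, 29.1, 38.4]] 2410
orange [[-2.9, -24.7, 51.5], [12.7, 24.6, 86.3]]
```

drive_tool:
  targets:
    - [0,0,0.8,0]
    - [0,0,0.7,0]
    - [0,0,0,0]
    - [1,0,0,0]
    - [1,0,0,0]
    - [1,0,0,0]
    - [0,0,0,0]
    - [0,0,0,0]
    - [0,0,0,0]
    - [0,0,0,0]

```text
time_s: 15.32
tcp_pos: [0.5184, -0.1659, 0.0498]
tcp_rot: [0.44, 3.111, -0.0]
force: [0.5, 0.3, -3.7]
width: 0.0499
grip_force: 30.0
```

```bash
python3 -c "
from h import *
cov()"
```

```text
tcp jig [ 6.5  0.7 49.8] F [ 0.5  0.3 -3.7]
plate top slope 0.173 z0 48.3 22780 x -63.47531788223903 61.98649895030699
tongue top [[-77.5, -15.9, 32.1], [-70.4, 8.0, 34.1], [-64.1, 29.3, 36.1]] 2272
orange [[-5.1, -24.6, 50.1], [10.0, 24.7, 85.1]]
```

Tip underside is at about z = 28.5, x≈-78, and the cover hangs free. Slide 10 mm under the ledge.

drive_tool:
  targets:
    - [1.5,0,0,0]
    - [1.5,0,0,0]
    - [1.5,0,0,0]
    - [1.5,0,0,0]
    - [1.5,0,0,0]
    - [1.5,0,0,0]
    - [1,0,0,0]
    - [0,0,0,0]
    - [0,0,0,0]
    - [0,0,0,0]

```text
time_s: 16.2
tcp_pos: [0.5088, -0.1631, 0.0498]
tcp_rot: [0.44, 3.111, -0.0]
force: [1.0, -0.3, -2.9]
width: 0.0498
grip_force: 30.0
```

```bash
python3 -c "
from h import *
cov()"
```

```text
tcp jig [-3.5  0.8 49.8] F [ 1.  -0.3 -2.9]
plate top slope 0.173 z0 50.1 21291 x -67.99401074029846 52.13111676609857
tongue top [[-79.9, -25.9, 33.2], [-77.0, 5.4, 34.8], [-73.9, 29.3, 36.3]] 1116
orange [[-15.0, -24.5, 50.1], [-0.0, 24.8, 85.1]]
```

The tongue is hooked (tip ≈-88, slope 0.173, no extra force). Now I'll swing it down in an arc.

drive_tool:
  targets:
    - [0,0,1.5,0]
    - [0,0,1.5,0]
    - [-0.5,0,2,0]
    - [-0.5,0,2,0]
    - [-0.5,0,2,0]
    - [-0.5,0,2,0]
    - [-0.5,0,2,0]
    - [0,0,0,0]
    - [0,0,0,0]
    - [0,0,0,0]

```text
time_s: 17.08
tcp_pos: [0.5108, -0.1637, 0.0366]
tcp_rot: [-0.439, -3.11, 0.0]
force: [0.6, -1.2, -1.2]
width: 0.0501
grip_force: 30.0
```

```bash
python3 -c "
from h import *
cov()"
```

```text
tcp jig [-1.3  0.8 36.6] F [ 0.6 -1.2 -1.2]
plate top slope 0.068 z0 36.9 21472 x -67.99905049798315 58.05689513819191
tongue top [[-80.0, -27.0, 28.2], [-77.7, 5.2, 29.6], [-74.8, 29.2, 30.9]] 1091
orange [[-15.0, -24.5, 38.1], [3.1, 24.8, 71.9]]
```

Swinging well, slope 0.068 with the force low. Continue to flat.

drive_tool:
  targets:
    - [-0.5,0,1,0]
    - [-0.5,0,1,0]
    - [-0.5,0,1,0]
    - [0,0,1,0]
    - [0,0,0.7,0]
    - [0,0,0,0]
    - [0,0,0,0]
    - [0,0,0,0]
    - [0,0,0,0]
    - [0,0,0,0]

```text
time_s: 17.97
tcp_pos: [0.5127, -0.1642, 0.0321]
tcp_rot: [0.44, 3.11, -0.0]
force: [1.5, -0.8, -0.1]
width: 0.0501
grip_force: 30.0
```

```bash
python3 -c "
from h import *
cov()"
```

```text
tcp jig [ 0.6  0.7 32.1] F [ 1.5 -0.8 -0.1]
plate top slope 0.018 z0 32.4 21911 x -67.99540128179889 62.029969427936194
tongue top [[-80.2, -27.2, 27.7], [-77.7, 5.3, 29.1], [-74.5, 29.4, 30.4]] 1226
orange [[-14.5, -24.8, 34.2], [5.2, 25.1, 67.4]]
```

drive_tool:
  targets:
    - [0,0,0.5,0]
    - [0,0,0.5,0]
    - [0,0,0.5,0]
    - [0,0,0,0]
    - [0,0,0,0]
    - [0,0,0,0]
    - [0,0,0,0]
    - [0,0,0,0]
    - [0,0,0,0]
    - [0,0,0,0]

```text
time_s: 18.85
tcp_pos: [0.5127, -0.1642, 0.0307]
tcp_rot: [0.439, 3.11, -0.0]
force: [3.6, -1.3, 3.5]
width: 0.0497
grip_force: 30.0
```

drive_tool:
  targets:
    - [0,0,0,0]
    - [0,0,0,0]
    - [0,0,0,0]
    - [0,0,0,0]
    - [0,0,0,0]
    - [0,0,0,0]
    - [0,0,0,0]
    - [0,0,0,0]
    - [0,0,0,0]
    - [0,0,0,0]
  fingers: -0.5

```text
time_s: 19.68
tcp_pos: [0.5126, -0.1642, 0.0306]
tcp_rot: [0.44, 3.111, -0.0]
force: [0.3, -0.8, -0.4]
width: 0.071
grip_force: 0.0
```

```bash
python3 -c "
from h import *
cov()
report(names=('side','scene'),save='6.png')"
```

```text
tcp jig [ 0.5  0.8 30.6] F [ 0.3 -0.8 -0.4]
plate top slope 0.001 z0 30.9 23640 x -67.99562436324057 62.53206537972495
tongue top [[-80.1, -27.5, 27.5], [-77.9, 5.1, 28.9], [-75.1, 29.5, 30.2]] 1130
orange [[-14.9, -27.9, 32.9], [5.8, 27.9, 66.0]]
tcp jig [ 0.5  0.7 30.6] yang 73.91 F [-0.7  0.1 -0.1] t 19.7333
side yellow [273 287  18  35 461] lo [-103.6  -44.4   28.9] med [-91.6  -6.4  41.9] hi [-75.7  43.2  45. ] slope [-0.2  0. ] topc [-92.    0.1] [90.5 24.4] 74.3
side orange [325 281   3  11  20] lo [ -5.6 -10.3  63.6] med [-3.9  7.9 65.8] hi [-1.3 20.9 68.2] slope [ 0.3 -0. ] topc [-3.6  5.3] [31.3  3.7] 71.4
side orange [321 291   7  20  84] lo [-13.1 -35.3  33. ] med [-9.  -0.1 35.3] hi [-5.8 29.  45.1] slope [ 0.2 -0.1] topc [-9.4  5.2] [48.5  7.6] 73.2
side white [291 307  38  13 323] lo [-73.1 -48.1  30. ] med [-45.3 -34.5  32.6] hi [ -8.6 -13.   35. ] slope [-0.  -0.1] topc [-41.1 -32.8] [38.  69.2] 66.2
side red [363 267  11  10  49] lo [84.  79.  29.8] med [89.9 81.7 41.7] hi [103.5  86.7  46.7] slope [0.1 0.4] topc [93.4 83.1] [ 8.3 13.7] 73.5
scene yellow [303 171  19  16 144] lo [-101.2   -9.1   27.7] med [-86.9  21.2  41.9] hi [-79.2  47.4  45.7] slope [0.3 0.2] topc [-89.8  20.9] [55.2 20.7] 75.2
scene orange [271 177  13  22 159] lo [ -0.9 -24.7  32.6] med [ 6.2  3.1 49.5] hi [13.5 27.4 70. ] slope [-2.6  0.1] topc [2.  3.2] [47.1 10.1] 75.4
scene red [264 221   6   6  21] lo [86.4 81.1 38.8] med [93.9 86.6 44.4] hi [101.1  90.6  49.2] slope [-0.1  0.3] topc [93.1 86.9] [ 4.7 10.8] 78.5
```

View pics/scene6.png

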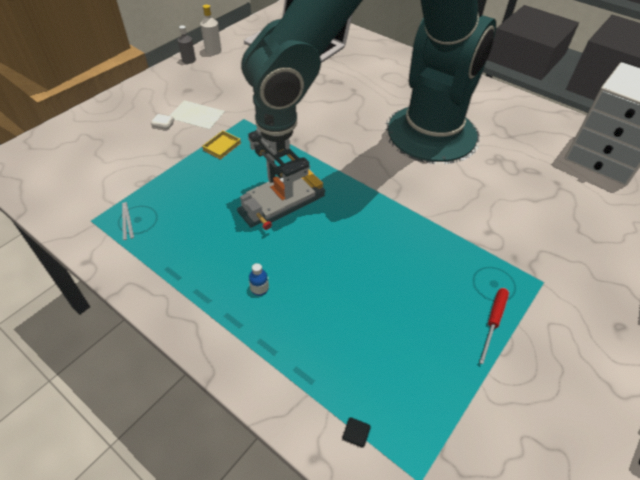

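The cover is closed: slope 0.001, plate top at seat height. The scene view shows the pin still out at (266,222) and the bystanders untouched. I'll rise with the fingers fully open, then move out beyond the pin head with them shut.

drive_tool:
  targets:
    - [0,0,-5,0]
    - [0,0,-10,0]
    - [0,0,-20,0]
    - [0,0,-25,0]
    - [0,0,-25,0]
    - [0,0,0,0]
    - [-20,24,0,0]
    - [-22,27,0,0]
    - [-22,27,0,0]
    - [-20,24,0,0]

```text
time_s: 20.67
tcp_pos: [0.6231, -0.0878, 0.1164]
tcp_rot: [0.439, 3.11, 0.001]
force: [0.1, 0.4, -0.0]
width: 0.0705
grip_force: 0.0
```

drive_tool:
  targets:
    - [-8,12,0,0]
    - [0,0,0,0]
    - [0,0,0,0]
    - [0,0,0,0]
    - [0,0,0,0]
    - [0,0,0,0]
    - [0,0,0,0]
    - [0,0,0,0]
    - [0,0,0,0]
    - [0,0,0,0]
  fingers: 1

```text
time_s: 21.5
tcp_pos: [0.6325, -0.0803, 0.1156]
tcp_rot: [0.44, 3.111, -0.0]
force: [-0.6, 0.2, -0.6]
width: 0.0073
grip_force: 0.0
```

```bash
python3 - <<'E'
from h import *
report(names=('wrist','side','scene'),save='7.png')
d=get('wrist');J=jig(cloud(d));c=d['color'].astype(int);g=(c.max(-1)-c.min(-1)<30)
q=J[g&(J[...,2]>90)&(J[...,2]<160)&(abs(J[...,0]-93)<40)];print('fingers',np.percentile(q,[1,50,99],axis=0))
E
```

```text
tcp jig [ 93.3 113.9 115.6] yang 73.90 F [-0.6  0.2 -0.6] t 21.5
wrist orange [ 102   92   95   44 2560] lo [-12.8 -26.7  32.7] med [ 3.5 -2.  60.7] hi [14.  25.1 65.8] slope [-0.6  0.1] topc [0.3 0.7] [49.2 13.8] 73.1
wrist white [   79     0   159   221 25293] lo [-70.6 -47.5  29.3] med [-15.9   2.2  30.8] hi [72.1 48.4 32.4] slope [0. 0.] topc [ 0.5 -0.1] [100.5 149.4] 73.9
wrist white [155 226  21  39 622] lo [78.1 -6.2 47.5] med [92.2 -0.6 48.9] hi [106.7   5.1  50.3] slope [0. 0.] topc [92.6 -0.6] [13.  29.9] 73.6
wrist white [130 232  22  35 555] lo [ 80.5 -21.7  54.6] med [ 92.8 -16.   55.9] hi [105.7 -10.4  57.1] slope [0. 0.] topc [ 93.3 -16.2] [12.3 26.2] 74.9
wrist white [ 175  232   45   35 1239] lo [80.8 10.9 54.5] med [91.2 23.3 55.8] hi [104.8  39.2  57.2] slope [-0.  0.] topc [93.5 25. ] [29.7 26.2] 74.5
wrist red [277 225  11  30 290] lo [81.7 80.7 35.5] med [89.9 84.  43.4] hi [102.   87.6  45.9] slope [0.2 0.1] topc [92.3 84.2] [ 6.9 16.1] 72.0
side yellow [273 287  18  35 469] lo [-103.7  -44.1   27.8] med [-91.5  -5.7  41.9] hi [-75.4  43.7  45. ] slope [-0.3  0
[... 313 characters left out ...]
0.8 0.4] [100.9 149.1] 73.9
side red [364 267  10  10  44] lo [83.9 77.8 31. ] med [91.8 81.7 41.4] hi [103.3  85.8  47.3] slope [0.  0.5] topc [93.5 83. ] [ 9.3 10.2] 65.3
scene yellow [298 166  24  21 236] lo [-101.7  -37.4   28.4] med [-88.7   7.2  42.2] hi [-80.3  46.7  46. ] slope [-0.3  0. ] topc [-91.    5.7] [88.4 22. ] 75.9
scene white [243 183  71  32 492] lo [-70.2 -45.2  29. ] med [51.3 23.5 33.2] hi [97.8 49.9 59.8] slope [0.1 0.1] topc [91.  10.8] [61.9 22.9] 74.0
scene red [264 222   6   5  16] lo [89.  83.3 39.8] med [95.5 87.4 44.4] hi [101.2  91.4  48.6] slope [-0.3  0.3] topc [93.6 87.9] [6.9 7.5] 78.0
fingers [[ 83.1 101.5 125.1]
 [ 83.8 112.9 145.6]
 [ 85.7 125.4 159.7]]
```

View pics/wrist7.png

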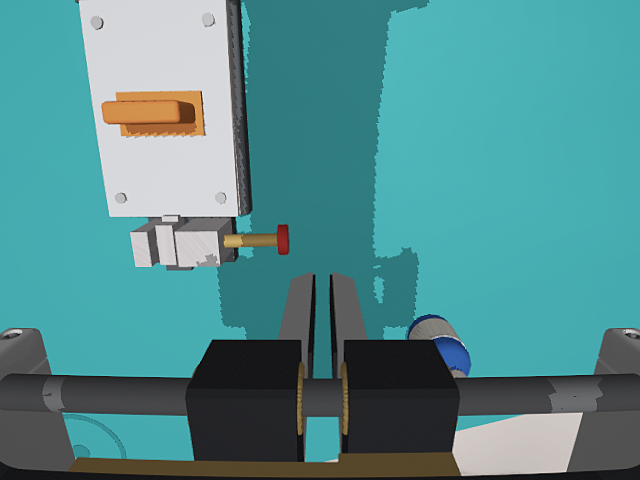

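The wrist view shows the cover seated (x 0.5, y 0), lug in the fork (165,245), the red head at (283,240) at y≈81-88, and the fingers beyond it at y≥101. I'll descend so the tips reach z≈26.

drive_tool:
  targets:
    - [0,1,10,0]
    - [0,1,20,0]
    - [0,0,20,0]
    - [0,0,20,0]
    - [0,0,15,0]
    - [0,0,8,0]
    - [0,0,3,0]
    - [0,0,0,0]
    - [0,0,0,0]
    - [0,0,0,0]

```text
time_s: 22.53
tcp_pos: [0.6337, -0.0783, 0.0205]
tcp_rot: [0.439, 3.109, 0.0]
force: [0.4, -1.0, 0.7]
width: 0.0001
grip_force: 0.0
```

drive_tool:
  targets:
    - [0,-4,0,0]
    - [0,-4,0,0]
    - [0,-4,0,0]
    - [0,-3,0,0]
    - [0,-3,0,0]
    - [0,-3,0,0]
    - [0,-3,0,0]
    - [0,-3,0,0]
    - [0,-3,0,0]
    - [0,0,0,0]

```text
time_s: 23.37
tcp_pos: [0.6246, -0.108, 0.0196]
tcp_rot: [-0.441, -3.11, 0.001]
force: [-0.2, -0.6, -0.0]
width: 0.0005
grip_force: 0.0
```

```bash
python3 -c "
from h import *
report(names=('scene','wrist'))"
```

```text
tcp jig [93.2 85.1 19.6] yang 73.87 F [-0.2 -0.6 -0. ] t 23.3667
scene yellow [298 166  24  21 235] lo [-101.5  -37.9   27.2] med [-88.2   7.9  42.1] hi [-80.1  47.1  45.7] slope [-0.3  0. ] topc [-91.4   5.1] [86.  22.5] 74.3
scene orange [276 178  14  20 113] lo [-10.3 -11.3  35.2] med [ 3.5 18.2 60.6] hi [ 68.5 102.  180.2] slope [ 1.9 -0.1] topc [1.7 6.8] [42.2  8.4] 76.4
scene white [279 171  34  29 501] lo [-72.1 -45.3  29.3] med [-45.4   7.8  32.8] hi [-16.8  48.4  36.8] slope [0. 0.] topc [-44.9   2.6] [99.5 59.6] 69.5
wrist orange [194  69   5  34  44] lo [-13.7  29.5  31.3] med [-7.8 30.  33.2] hi [-0.6 30.5 35.1] slope [0.  2.8] topc [-7.2 30. ] [ 1.1 13.8] 73.1
wrist orange [  30   70  160   70 7886] lo [-13.6 -26.7  32.7] med [ 2.5  0.5 62.9] hi [13.9 25.3 65.8] slope [-0.5  0.1] topc [0.4 0.6] [50.2 14.1] 74.0
wrist orange [149  71  10   8  27] lo [-13.8   9.6  32.6] med [-12.4  11.6  33.5] hi [-11.1  13.6  34.4] slope [-0.1  0.2] topc [-12.6  11.5] [3.9 3.2] 89.6
wrist orange [159  71   7  10  22] lo [-13.6  14.2  33.1] med [-12.3  15.6  33.8] hi [-10.1  16.8  34.8] sl
[... 550 characters left out ...]
-21.7  54.7] med [ 92.6 -16.   55.9] hi [105.4 -10.3  57. ] slope [0. 0.] topc [ 93. -16.] [12.9 26.5] 74.7
wrist white [157 290  54   8 282] lo [80.  11.3 54.6] med [81.5 24.  55.9] hi [83.7 34.2 57.1] slope [-0.2  0. ] topc [81.9 22.8] [24.3  4.3] 75.4
wrist white [193 311  18   7  64] lo [90.6 26.  54.5] med [92.1 30.4 55.8] hi [93.8 33.6 56.8] slope [-0.3  0.1] topc [92.2 29.9] [8.  3.5] 72.8
wrist white [135 326   5   9  15] lo [103.   -6.9  47.8] med [106.1  -6.1  48.9] hi [107.2  -5.   49.7] slope [-0.1  0.7] topc [105.1  -6.2] [4.6 1.6] 4.9
wrist red [278 273  17  47 684] lo [80.8 63.9 36.2] med [87.3 67.4 46. ] hi [101.2  71.   48.5] slope [0.4 0. ] topc [92.  67.4] [ 7.3 16. ] 73.4
```

Pin moving freely (head y 64-71, TCP y 85). Push about 24 mm more.

drive_tool:
  targets:
    - [0,-3,0,0]
    - [0,-3,0,0]
    - [0,-3,0,0]
    - [0,-3,0,0]
    - [0,-3,0,0]
    - [0,-3,0,0]
    - [0,-2,0,0]
    - [0,-2,0,0]
    - [0,0,0,0]
    - [0,0,0,0]

```text
time_s: 24.3
tcp_pos: [0.6187, -0.1283, 0.0196]
tcp_rot: [-0.44, -3.111, 0.0]
force: [0.1, -0.5, 0.1]
width: 0.0006
grip_force: 0.0
```

drive_tool:
  targets:
    - [0,-1,0,0]
    - [0,0,0,0]
    - [0,-1,0,0]
    - [0,0,0,0]
    - [0,0,0,0]
    - [0,0,0,0]
    - [0,0,0,0]
    - [0,0,0,0]
    - [0,0,0,0]
    - [0,0,0,0]

```text
time_s: 25.13
tcp_pos: [0.6182, -0.1301, 0.0196]
tcp_rot: [0.44, 3.111, -0.0]
force: [0.3, 0.3, -0.1]
width: 0.0002
grip_force: 0.0
```

```bash
python3 -c "
from h import *
report(names=('wrist','side'))" | grep -E 'tcp|red'
```

```text
tcp jig [93.  62.1 19.6] yang 73.91 F [ 0.3  0.3 -0.1] t 25.1333
wrist red [280 274  17  47 637] lo [80.9 41.4 36.5] med [87.  44.5 46.2] hi [100.9  48.2  48.8] slope [0.4 0.1] topc [92.5 44.6] [ 6.9 16.5] 72.5
```

drive_tool:
  targets:
    - [0,-0.5,0,0]
    - [0,0,0,0]
    - [0,-0.5,0,0]
    - [0,0,0,0]
    - [0,-0.5,0,0]
    - [0,0,0,0]
    - [0,0,0,0]
    - [0,0,0,0]
    - [0,0,0,0]
    - [0,0,0,0]

```text
time_s: 26.07
tcp_pos: [0.6179, -0.1311, 0.0196]
tcp_rot: [0.439, 3.111, 0.001]
force: [2.5, 5.5, -0.3]
width: 0.0002
grip_force: 2.6
```

Contact force of 6 N: the head is against the cheek. Back off, lift and check.

drive_tool:
  targets:
    - [0,2,0,0]
    - [0,5,0,0]
    - [0,10,0,0]
    - [0,15,0,0]
    - [0,15,0,0]
    - [0,10,0,0]
    - [0,5,-10,0]
    - [0,0,-20,0]
    - [0,0,-30,0]
    - [0,0,-30,0]

```text
time_s: 26.9
tcp_pos: [0.6345, -0.0718, 0.1109]
tcp_rot: [-0.439, -3.11, 0.001]
force: [-0.2, 0.7, 1.0]
width: 0.0002
grip_force: 0.0
```

```bash
python3 -c "
from h import *
report(names=('wrist','side','scene'))" | grep -E 'tcp|red|orange|white.*1[0-9][0-9]\.'
```

```text
tcp jig [ 93.  122.7 110.9] yang 73.92 F [-0.2  0.7  1. ] t 26.9
wrist orange [  84   92   99   45 2961] lo [-13.2 -26.8  32.7] med [ 2.6 -0.2 61.5] hi [13.9 25.4 65.8] slope [-0.4  0.1] topc [0.4 0.8] [49.7 13.6] 73.0
wrist orange [185  92   4  34  44] lo [-13.4  29.6  31. ] med [-4.  30.  33.2] hi [ 7.7 30.5 34.5] slope [0.  2.2] topc [-2.5 30. ] [ 1.1 21.6] 74.0
wrist white [   63     0   162   224 25722] lo [-70.  -47.6  29.2] med [-15.7   2.5  30.8] hi [72.2 48.4 32.4] slope [0. 0.] topc [0.8 0. ] [100.5 148.9] 73.9
wrist white [141 228  21  40 624] lo [77.8 -6.1 47.4] med [92.1 -0.6 48.9] hi [106.9   5.1  50.2] slope [-0.  0.] topc [92.7 -0.6] [12.3 30.4] 74.5
wrist white [115 235  22  35 560] lo [ 80.8 -21.7  54.7] med [ 93.2 -16.   55.8] hi [105.8 -10.3  57.1] slope [-0.  0.] topc [ 93.3 -15.9] [12.6 26. ] 73.7
wrist white [ 160  234   45   36 1405] lo [80.5 10.7 54.5] med [92.1 24.1 55.8] hi [105.4  38.8  57.2] slope [-0.  0.] topc [93.1 25.1] [30.1 26.4] 74.7
wrist red [208 228  14  32 325] lo [81.2 40.5 37.7] med [89.8 44.5 46.4] hi [102.6  47.8  49. ] slope [0.2 0. ] topc [92.8 43.9] [ 7.9 16. ] 75.0
side orange [321 280  18  30 370] lo [-12.2 -27.2  33.1] med [ -1.3 -12.2  46.8] hi [14.9 26.4 67.6] slope [0.1 0.1] topc [ 0.5 -1.2] [49.3 13.7] 73.4
side white [ 289  284   84   36 1951] lo [-71.2 -47.1  29.8] med [-7.7 -2.9 32.3] hi [72.4 47.9 34.9] slope [ 0. -0.] topc [0.8 0.1] [101.7 148.9] 73.8
scene white [243 187  26  28 317] lo [ 39.7 -46.2  29.1] med [65.4 -1.5 34.2] hi [101.1  42.7  60.3] slope [ 0.6 -0. ] topc [90.5 11.6] [59.8 22.5] 73.3
scene red [255 211   7   7  28] lo [87.1 43.4 39.1] med [95.2 48.6 46.8] hi [102.3  51.8  52.4] slope [-0.2 -0.1] topc [93.4 46.5] [ 6.4 12.3] 76.6
```

The pin head spans y 40.5-47.8, so it is home. The cover is seated and the arm is clear.

```bash
python3 -c "
from station import r
print(r.sign_off())"
```

```text
the job is handed in; nothing more can be done
None
```

I hooked the cover under the ledge, swung it shut and pushed the pin fully home. The last measurements before hand-in showed the cover seated to about 1 mm and the pin head against the cheek; the hand-in returned no verdict.

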